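# Turned feet onto the drying board in order of height

### The job

Line up the four turned wooden furniture feet on the drying board in order of height: stand one upright in the middle of each pad, the shortest on the pad next to the red tin and each next one taller, so that the tallest is next to the glue jar. Set them down gently without dropping or knocking any over, and leave the tin and the jar where they stand.

Things in the scene. Friction and masses are not known exactly. Their poses are not given: they have to be found in the camera images.
- foot_45: the shortest turned furniture foot: dark wood, round, 45 mm tall, standing loose and upright on its 44 mm diameter flat base; it tapers to a plain round neck 30 mm in diameter that forms its top 30 mm (grip it there, from above, any yaw), with a thin brass band near the top. About 36 g. Origin: centre of the underside, z up.
- foot_60: the second shortest turned furniture foot: dark wood, round, 60 mm tall, standing loose and upright on its 44 mm diameter flat base; it tapers to a plain round neck 30 mm in diameter that forms its top 30 mm (grip it there, from above, any yaw), with a thin brass band near the top. About 48 g. Origin: centre of the underside, z up.
- foot_75: the second tallest turned furniture foot: dark wood, round, 75 mm tall, standing loose and upright on its 44 mm diameter flat base; it tapers to a plain round neck 30 mm in diameter that forms its top 30 mm (grip it there, from above, any yaw), with a thin brass band near the top. About 60 g. Origin: centre of the underside, z up.
- foot_90: the tallest turned furniture foot: dark wood, round, 90 mm tall, standing loose and upright on its 44 mm diameter flat base; it tapers to a plain round neck 30 mm in diameter that forms its top 30 mm (grip it there, from above, any yaw), with a thin brass band near the top. About 72 g. Origin: centre of the underside, z up.
- pad_blue: blue square pad, 52 x 52 mm, 4 mm thick, fixed on the drying board: one of four pads in a straight row 85 mm apart centre to centre, the colours in any order. The board is fixed plywood, 90 x 360 mm, 18 mm thick, lying on the bench, so the pad's top is 22 mm above the bench. Origin: centre of the pad's underside (18 mm above the bench); y runs along the row, z up.
- pad_grey: grey square pad, 52 x 52 mm, 4 mm thick, fixed on the drying board: one of four pads in a straight row 85 mm apart centre to centre, the colours in any order. The board is fixed plywood, 90 x 360 mm, 18 mm thick, lying on the bench, so the pad's top is 22 mm above the bench. Origin: centre of the pad's underside (18 mm above the bench); y runs along the row, z up.
- pad_green: green square pad, 52 x 52 mm, 4 mm thick, fixed on the drying board: one of four pads in a straight row 85 mm apart centre to centre, the colours in any order. The board is fixed plywood, 90 x 360 mm, 18 mm thick, lying on the bench, so the pad's top is 22 mm above the bench. Origin: centre of the pad's underside (18 mm above the bench); y runs along the row, z up.
- pad_white: white square pad, 52 x 52 mm, 4 mm thick, fixed on the drying board: one of four pads in a straight row 85 mm apart centre to centre, the colours in any order. The board is fixed plywood, 90 x 360 mm, 18 mm thick, lying on the bench, so the pad's top is 22 mm above the bench. Origin: centre of the pad's underside (18 mm above the bench); y runs along the row, z up.
- red_tin: closed red tin with a red lid, 66 mm in diameter, 85 mm tall, about 0.6 kg, loose, standing on the bench just off one end of the board, in line with the row, 105 mm from the centre of the nearest pad. It marks the end where the shortest foot goes. Origin: centre of the underside, z up.
- glue_jar: amber jar with a white lid, 62 mm in diameter, 85 mm tall, about 0.6 kg, loose, standing on the bench just off the other end of the board, 105 mm from the nearest pad. Origin: centre of the underside, z up.
Things that resemble listed ones, but are neither listed nor needed, are in the scene too. Leave any turquoise look-alike of the foot_45 alone.

How it is judged:
By the outcome, as a careful person would: the job done as asked, in the order asked, and still so for the second after the job is handed in, with the robot touching nothing.
It also fails if it takes over 96 s, if anything falls off the work surface, if the arm or the gripper's body presses on something with over 40 N, if the wrist force passes 120 N, or if a joint passes its speed limit or range.

### The arm

A 6-joint arm with a two-finger parallel gripper is mounted at the origin on the work surface. World frame = base frame: x ahead of the robot, y to its left, z up, the work surface at z = 0. Lengths are in m, angles in rad, forces in N, time in s.
With the tool pointing down it reaches from about 0.3 to 1 m from the base axis. Payload 5.1 kg.
Tool frame: the origin (TCP) lies midway between the tips of the shut fingers; the grasp point (between the pads) lies 19 mm behind it (arm.grip_depth is the distance from the TCP to the grasp point, in m); z points along the fingers, y is the direction in which the jaws open and shut (so a half turn about z gives the same grasp; the last joint's range is limited). The gripper opens to 95 mm and grips with 3 to 60 N. Pads are 20 mm wide; open, the fingers measure 119 mm over their backs; the gripper's body (75 mm by 180 mm) begins 59 mm behind the grasp point.
Start: joints at [1.253, 0.124, 1.65, -0, 1.367, -0.083], TCP at [0.151, 0.632, 0.215] pointing down, gripper open.
Joint ranges: [-2.61, 2.61], [-1.02, 2.33], [0.03, 2.71], [-1.35, 4.49], [0.32, 2.68], [-2.91, 2.91]. Speed limits (rad/s): [2.57, 2.57, 3.14, 3.14, 3.14, 3.14].

### API

Orientations are given as a unit quaternion [x, y, z, w].
In Python, from rig import arm gives the robot as it stands.
- The arm moves only by the shell command python3 -m crank 'ROWS' [OPENING] [FORCE]. ROWS is JSON, a list that holds one entry, the list of rows, each a list of 6 numbers: the shift along the tool's x, y, z in mm, then the turn, a rotation vector about the tool's x, y, z in degrees. A call has 1 to 8 rows; each row is the pose to reach, as a shift and turn from the pose commanded when the call began, along the tool's axes at that moment; what a row does not reach only later rows make up. A row lasts 1/8 s, in which the tool goes at most 62.5 mm and 10.7 degrees, less where a joint would pass 70% of its speed; a pose out of reach is approached as far as the arm can. A call with a gripper value outside its range is refused whole. OPENING is the gripper's target within -1 to 1 (shut at 1, half-way at 0, fully open at -1), set as the call begins (- or left out, the last holds). The fingers move at their own pace and stop on an object; FORCE is the grip in N (left out, the last holds). Time passes only in rows, so rows that repeat a pose let the fingers close. It gives the time, the measured TCP pose, the force and the opening at its end, in the units of the state.
- arm.get_state(): the state, without advancing time (a new reading comes with each control period).
- arm.read_camera(name): name is "scene" or "side" or "wrist"; returns the picture (384x512x3 uint8, blue, green, red); there is no depth.
- arm.calibration(name): a dict with "vfov" (degrees; the focal length in pixels is half the picture's height over the tangent of half this angle, whatever the lens; pixels are square), "cx", "cy" (the principal point, pixels), "view" (4x4, takes a point from world to camera coordinates); the wrist camera has in their place "tool_from_camera" (4x4, takes a point from camera to tool coordinates, whose origin is the TCP and whose axes are the flange's). Camera axes: x right, y up, looking along -z (the intrinsics and any distortion apply to the point x, -y, -z); pixel columns grow to the right and rows downward; lengths in m; the calibration is good to about 2 mm. The wrist camera is an equidistant fisheye: a pixel r from the principal point sees the ray r / f radians off the axis. A picture is of the moment at which its call begins: read the wrist's pose just before it. calibration takes no time and is no camera call.
- arm.sign_off(): hands the job in, once; it reports no verdict.
The state is a dict: "t": time; "joints": joint angles; "qd": joint speeds; "joint_efforts": joint torques, N m; "tcp_pos": TCP position; "ee_rot": TCP orientation; "force": force on the tool from outside, world axes, zero at the start; "moment": the same for the moment, N m; "gripper_width": finger opening in m.
Only numpy, scipy, OpenCV 4.12 (cv2) and the standard library are available. Lean on these libraries where they do the work, as an engineer would, in place of code of your own. Each camera call takes 0.05 s, during which the arm holds its last target. There are 200 camera calls.

## Working session

There is one attempt and no reset: what is moved stays moved. The work goes in short steps, Python scripts to look and compute and a shell command to move; the robot and the scene stay as the last step left them, time stands still between calls to the robot, and variables do not carry over. Pictures are saved under pics/ and viewed, about 12 in all and at most 16, crops included, and the job is handed in when it is done.

```bash
mkdir -p pics; ls
python3 - <<'E'
from rig import arm
import cv2,numpy as np
np.set_printoptions(precision=4,suppress=True)
for n in("scene","side","wrist"):
    print(n,arm.calibration(n)); cv2.imwrite(f"pics/{n}0.png",arm.read_camera(n))
print(arm.get_state(),arm.grip_depth)
E
```

```text
pics
scene {'vfov': 50.065471876108234, 'cx': 256.6563543818711, 'cy': 196.1579267545935, 'view': array([[-0.8974,  0.441 , -0.0137,  0.4697],
       [-0.2617, -0.5071,  0.8212,  0.1068],
       [ 0.3552,  0.7405,  0.5705, -1.1916],
       [ 0.    ,  0.    ,  0.    ,  1.    ]])}
side {'vfov': 53.743203555287394, 'cx': 256.57135865806276, 'cy': 199.37795336125208, 'view': array([[ 0.9853, -0.1695,  0.0207, -0.5109],
       [ 0.0886,  0.6113,  0.7864, -0.0874],
       [-0.146 , -0.7731,  0.6173, -0.8075],
       [ 0.    ,  0.    ,  0.    ,  1.    ]])}
wrist {'vfov': 65.70646984690485, 'cx': 257.2110189843896, 'cy': 191.84333828691584, 'tool_from_camera': array([[ 0.0008,  0.9545,  0.2982,  0.0854],
       [ 1.    , -0.0006, -0.001 , -0.0002],
       [-0.0008,  0.2982, -0.9545, -0.1716],
       [ 0.    ,  0.    ,  0.    ,  1.    ]])}
{'t': 0.15, 'joints': array([ 1.2534,  0.1244,  1.6514, -0.    ,  1.3675, -0.0826]), 'qd': array([ 0.0002,  0.002 , -0.0044, -0.0001,  0.0001, -0.0004]), 'joint_efforts': array([  0.0008, -41.8192, -36.0472,   0.0775,   0.0469,  -0.0001]), 'tcp_pos': array([0.1511, 0.6317, 0.2137]), 'ee_rot': array([ 0.1171,  0.9931, -0.0008, -0.0001]), 'force': array([-0.192 ,  0.1561, -0.4128]), 'moment': array([-0.0011,  0.0304,  0.0315]), 'gripper_width': 0.0952983319124827} 0.0188
```

View pics/scene0.png

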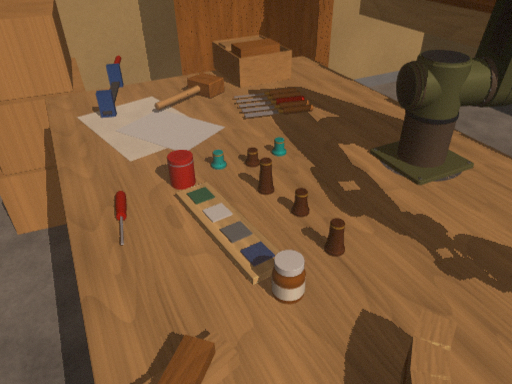

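View pics/side0.png

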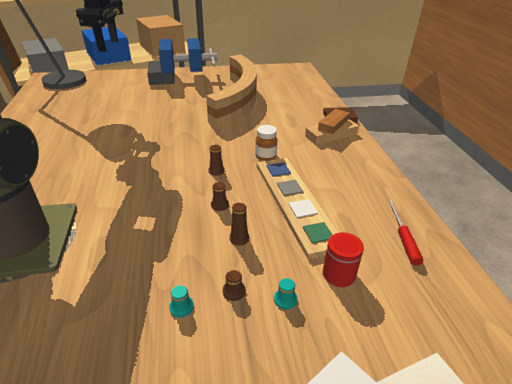

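Scene: tin (181,168), pads green (201,195), white (217,212), grey (236,231), blue (257,252), jar (289,277); feet at (252,157), (266,175), (301,203), (336,237), turquoise decoys at (219,159), (280,147). Next: segment and fit.

```bash
cat > h.py <<'E'
import numpy as np,cv2
from scipy.optimize import least_squares
from scipy.spatial.transform import Rotation as R
def K(c): return 192/np.tan(np.radians(c['vfov']/2))
def proj(c,P):
    P=np.atleast_2d(P); q=P@c['view'][:3,:3].T+c['view'][:3,3]
    f=K(c); return np.c_[c['cx']+f*q[:,0]/-q[:,2], c['cy']-f*q[:,1]/-q[:,2]]
def ray_z(c,uv,z):
    uv=np.atleast_2d(uv);f=K(c);d=np.c_[(uv[:,0]-c['cx'])/f,-(uv[:,1]-c['cy'])/f,-np.ones(len(uv))]
    Rm=c['view'][:3,:3];o=-Rm.T@c['view'][:3,3];d=d@Rm
    return o+d*((z-o[2])/d[:,2])[:,None]
A=np.linspace(0,2*np.pi,60)
def foot(x,y,h,rb=.022,rt=.015):
    return np.vstack([np.c_[x+rr*np.cos(A),y+rr*np.sin(A),0*A+z] for rr,z in((rb,0),(rb,.004),(rt,h))])
def bbox(c,P):
    p=proj(c,P);return np.r_[p.min(0),p.max(0)]
E
python3 - <<'E'
from h import *
from rig import arm
S=cv2.imread('pics/scene0.png');D=cv2.imread('pics/side0.png')
cs,cd=arm.calibration('scene'),arm.calibration('side')
def seg(I,seed,w=26):
    hsv=cv2.cvtColor(I,cv2.COLOR_BGR2HSV)
    m=(I[:,:,2]<95).astype(np.uint8)
    k=np.zeros_like(m);x,y=seed;k[y-40:y+40,x-w:x+w]=1;m*=k
    n,l,st,_=cv2.connectedComponentsWithStats(m); i=l[y,x]
    return st[i],l==i
prs={'a':((252,158),(234,288)),'b':((266,178),(239,228)),'c':((301,204),(220,199)),'d':((336,240),(215,162))}
for k,(s,d) in prs.items():
    st,ms=seg(S,s);sd,md=seg(D,d)
    S[ms]=(0,255,0);D[md]=(0,255,0)
    bs=np.r_[st[0],st[1],st[0]+st[2],st[1]+st[3]]-np.r_[0,0,0,0];bd=np.r_[sd[0],sd[1],sd[0]+sd[2],sd[1]+sd[3]]
    x0=ray_z(cs,[s],.02)[0]
    r=least_squares(lambda p:np.r_[bbox(cs,foot(*p))-bs,bbox(cd,foot(*p))-bd],[x0[0],x0[1],.06],loss='soft_l1')
    print(k,bs,bd,r.x.round(4),r.fun.round(1))
# pads approx
for n,s,d in(('green',(201,195),(318,233)),('white',(217,212),(303,209)),('grey',(236,231),(290,188)),('blue',(257,252),(278,170))):
    print(n,ray_z(cs,[s],.022)[0].round(4),ray_z(cd,[d],.022)[0].round(4))
o=np.hstack([cv2.resize(S[130:280,170:350],None,fx=2.2,fy=2.2,interpolation=0),cv2.resize(D[130:310,160:340],(396,330),interpolation=0)])
cv2.imwrite('pics/seg.png',o)
E
```

```text
a [238 148 274 195] [223 276 246 301] [ 0.441  -0.2063  0.0321] [  5.1   2.6 -15.6 -28.2  -0.2  -1.4   0.3   0.9]
b [240 148 274 195] [230 206 249 246] [ 0.4691 -0.0698  0.0891] [15.1  8.1 -2.1 -1.5 -0.6 -2.2  0.7  1.4]
c [278 188 309 217] [211 185 229 211] [0.4386 0.0538 0.0537] [10.8  0.8 -1.9 -0.7 -0.2 -0.9  0.3  0.7]
d [310 219 345 256] [209 151 224 176] [0.4431 0.2    0.0627] [10.7  1.2 -3.4 -1.5 -0.6 -1.9  0.8  0.6]
green [ 0.634  -0.0867  0.022 ] [ 0.6353 -0.0955  0.022 ]
white [ 0.6246 -0.0032  0.022 ] [ 0.6248 -0.0123  0.022 ]
grey [0.6131 0.0805 0.022 ] [0.6144 0.0717 0.022 ]
blue [0.6019 0.162  0.022 ] [0.602  0.1543 0.022 ]
```

View pics/seg.png

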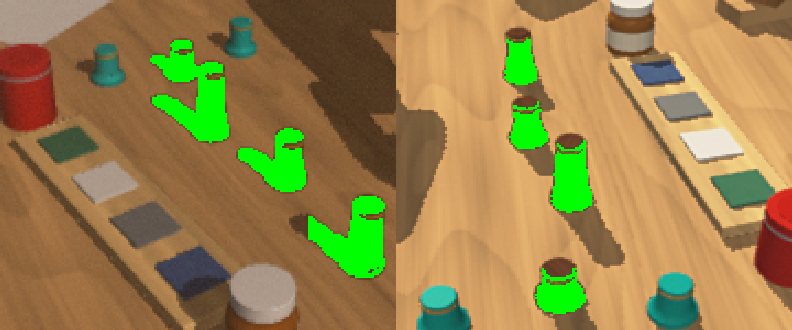

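Run:
```python
from h import *
S=cv2.imread('pics/scene0.png');D=cv2.imread('pics/side0.png')
for I,ps in((S,[(266,178),(266,162),(250,180),(320,240),(336,224),(336,245),(301,210),(262,190)]),(D,[(239,228),(239,207),(250,245),(216,149),(215,162),(234,277),(234,290)]),(S,[(201,195),(217,212),(236,231),(257,252)]),(D,[(318,233),(303,209),(290,188),(278,168),(290,203)])):
    print([(p,I[p[1],p[0]].tolist(),cv2.cvtColor(I,cv2.COLOR_BGR2HSV)[p[1],p[0]].tolist()) for p in ps])
```

```text
[((266, 178), [26, 47, 76], [13, 168, 76]), ((266, 162), [31, 48, 82], [10, 159, 82]), ((250, 180), [35, 58, 84], [14, 149, 84]), ((320, 240), [33, 54, 78], [14, 147, 78]), ((336, 224), [21, 39, 71], [11, 180, 71]), ((336, 245), [24, 41, 78], [9, 177, 78]), ((301, 210), [27, 46, 80], [11, 169, 80]), ((262, 190), [24, 42, 72], [11, 170, 72])]
[((239, 228), [32, 46, 72], [11, 142, 72]), ((239, 207), [42, 65, 107], [11, 155, 107]), ((250, 245), [63, 94, 122], [16, 123, 122]), ((216, 149), [39, 56, 96], [9, 151, 96]), ((215, 162), [32, 45, 72], [10, 142, 72]), ((234, 277), [41, 63, 105], [10, 155, 105]), ((234, 290), [30, 42, 66], [10, 139, 66])]
[((201, 195), [57, 83, 63], [53, 80, 83]), ((217, 212), [136, 152, 171], [14, 52, 171]), ((236, 231), [76, 86, 95], [16, 51, 95]), ((257, 252), [82, 62, 63], [122, 62, 82])]
[((318, 233), [90, 127, 76], [68, 102, 127]), ((303, 209), [217, 231, 238], [20, 23, 238]), ((290, 188), [125, 136, 139], [24, 26, 139]), ((278, 168), [137, 105, 83], [108, 101, 137]), ((290, 203), [227, 235, 240], [18, 14, 240])]
```

```bash
cat > fit.py <<'E'
from h import *
from rig import arm
S=cv2.imread('pics/scene0.png');D=cv2.imread('pics/side0.png')
cs,cd=arm.calibration('scene'),arm.calibration('side')
def comp(m,seed,w,hh):
    k=np.zeros(m.shape,np.uint8);x,y=seed;k[max(0,y-hh):y+hh,x-w:x+w]=1
    n,l,st,ce=cv2.connectedComponentsWithStats(m.astype(np.uint8)*k,connectivity=4)
    i=1+np.argmax(st[1:,4]);return st[i],ce[i],l==i
def fm(I):
    B=cv2.GaussianBlur(I,(3,3),0).astype(float)
    m=((B[:,:,1]/B[:,:,2]<.648)&(B[:,:,2]<118)).astype(np.uint8)
    return cv2.morphologyEx(m,cv2.MORPH_OPEN,np.ones((3,3),np.uint8)) | 0
mS,mD=[cv2.morphologyEx(fm(I),cv2.MORPH_CLOSE,np.ones((3,3),np.uint8)) for I in(S,D)]
oS,oD=S.copy(),D.copy()
prs={'a':((252,158),(234,288)),'b':((266,176),(239,226)),'c':((301,202),(220,197)),'d':((336,237),(215,162))}
for k,(s,d) in prs.items():
    st,_,ms=comp(mS,s,14,24);sd,_,md=comp(mD,d,16,26)
    oS[ms]=(0,255,0);oD[md]=(0,255,0)
    bs=np.r_[st[0],st[1],st[0]+st[2],st[1]+st[3]]-.5;bd=np.r_[sd[0],sd[1],sd[0]+sd[2],sd[1]+sd[3]]-.5
    x0=ray_z(cs,[s],.02)[0]
    print(k,bs,bd)
    for nm,w in(('both',(1,1)),('scene',(1,0)),('side',(0,1))):
        r=least_squares(lambda p:np.r_[w[0]*(bbox(cs,foot(*p))-bs),w[1]*(bbox(cd,foot(*p))-bd)],[x0[0],x0[1],.06],loss='soft_l1')
        print('  ',nm,r.x.round(4),r.fun.round(1))
def pm(I,col):
    h=cv2.cvtColor(I,cv2.COLOR_BGR2HSV).astype(int);H,s=h[:,:,0],h[:,:,1]
    return {'green':(H>35)&(H<90)&(s>40),'blue':(H>95)&(H<140)&(s>25),'white':(s<75),'grey':(s<75)}[col]
ps={'green':((201,195),(318,233)),'white':((217,212),(303,209)),'grey':((236,231),(290,188)),'blue':((257,252),(278,170))}
C=[]
for n,(s,d) in ps.items():
    a,c1,m1=comp(pm(S,n),s,18,13);b,c2,m2=comp(pm(D,n),d,18,13);oS[m1]=(0,0,255);oD[m2]=(0,0,255)
    C.append((c1,c2));print(n,ray_z(cs,c1,.022)[0].round(4),ray_z(cd,c2,.022)[0].round(4),a[4],b[4])
C=np.array(C)
def row(p): return np.c_[p[0]+.085*np.arange(-1.5,2)*-np.sin(p[2]),p[1]+.085*np.arange(-1.5,2)*np.cos(p[2]),np.full(4,.022)]
r=least_squares(lambda p:np.r_[(proj(cs,row(p))-C[:,0]).ravel(),(proj(cd,row(p))-C[:,1]).ravel()],[.61,.035,.1],loss='soft_l1')
print(r.x,r.fun.round(1));print(row(r.x).round(4))
o=np.hstack([cv2.resize(oS[130:280,170:350],None,fx=2.2,fy=2.2,interpolation=0),cv2.resize(oD[130:310,160:340],(396,330),interpolation=0)])
cv2.imwrite('pics/seg2.png',o)
E
python3 fit.py
```

```text
a [245.5 147.5 265.5 181.5] [223.5 285.5 242.5 298.5]
   both [ 0.4401 -0.1828 -0.0343] [  1.3  14.   -3.2  -1.9  -2.4 -13.2   1.5   1.4]
   scene [ 0.4628 -0.1305  0.0834] [ 1.9  0.  -1.9  0.1  0.  -0.   0.  -0. ]
   side [ 0.4388 -0.2019  0.007 ] [-0.   0.  -0.  -0.  -2.2 -5.6  2.3  1.6]
b [251.5 151.5 273.5 193.5] [230.5 214.5 245.5 243.5]
   both [ 0.4672 -0.0727  0.0693] [ 3.8 10.7 -1.4 -0.8 -1.9 -2.3  3.6  5. ]
   scene [ 0.4715 -0.0707  0.1024] [ 2.6  0.  -2.6  0.1  0.  -0.   0.   0. ]
   side [ 0.4674 -0.0575  0.0501] [ 0.   0.   0.   0.  -2.5  0.   2.6 -0.1]
c [291.5 187.5 308.5 216.5] [212.5 192.5 224.5 208.5]
   both [0.4324 0.053  0.0445] [-0.7  3.7  0.6 -1.1 -4.2 -4.8  2.2  3.7]
   scene [0.4345 0.0568 0.0581] [-0.7  0.   0.7 -0.  -0.  -0.   0.   0. ]
   side [0.4363 0.0665 0.0198] [ 0.   0.   0.   0.  -3.   0.   3.3 -0.1]
d [324.5 217.5 344.5 255.5] [209.5 153.5 219.5 173.5]
   both [0.4366 0.2032 0.0654] [-0.4  1.7  0.4 -1.1 -3.6 -5.7  2.8  2.7]
   scene [0.4385 0.2055 0.072 ] [-0.6  0.1  0.5 -0.1 -0.  -0.   0.   0. ]
   side [0.4391 0.2158 0.04  ] [ 0.   0.   0.   0.  -3.   0.   3.2 -0.1]
green [ 0.6357 -0.0866  0.022 ] [ 0.635  -0.0919  0.022 ] 245 395
white [ 0.6247 -0.0025  0.022 ] [ 0.6253 -0.0086  0.022 ] 313 358
grey [0.6142 0.0814 0.022 ] [0.614  0.0749 0.022 ] 358 273
blue [0.6019 0.1596 0.022 ] [0.6034 0.1588 0.022 ] 331 216
[0.6191257  0.03534524 0.12645268] [-0.4 -1.  -0.6 -1.  -0.5 -1.1 -0.   0.8 -0.  -0.2 -0.5 -0.5 -0.3 -0.6
 -0.4 -0.6]
[[ 0.6352 -0.0911  0.022 ]
 [ 0.6245 -0.0068  0.022 ]
 [ 0.6138  0.0775  0.022 ]
 [ 0.603   0.1618  0.022 ]]
```

View pics/seg2.png

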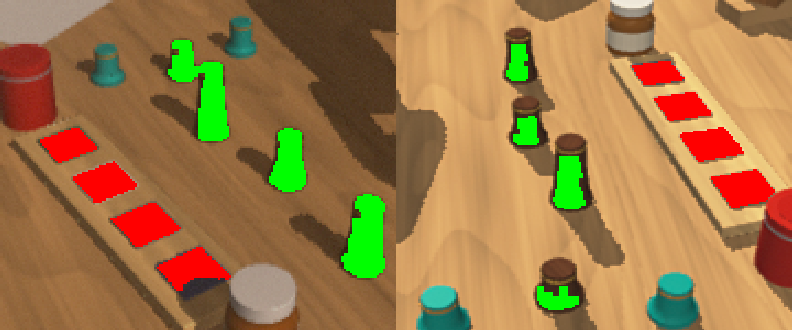

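Positions agree to ~5 mm; heights identify a=45, b=90, c=60, d=75. Now I move to a survey pose for the wrist camera, aligning the tool axes with the world (tool x = −world x, y = y, z down).

```bash
python3 -m crank '[[[-13,-15,-10,0,0,-1],[-39,-46,-30,0,0,-3],[-73,-88,-50,0,0,-5],[-108,-129,-70,0,0,-7],[-143,-170,-86,0,0,-9],[-177,-212,-86,0,0,-11],[-212,-253,-86,0,0,-13.4],[-240,-290,-86,0,0,-13.4]]]' -1
python3 - <<'E'
from rig import arm
from h import *
s=arm.get_state();M=R.from_quat(s['ee_rot']).as_matrix();print(s['tcp_pos'],M.round(4).tolist(), M.T@(np.array([.45,.03,.3])-s['tcp_pos']))
E
```

```text
t: 1.15
tcp_pos: [0.3176, 0.2925, 0.3005]
ee_rot: [0.0, 1.0, -0.0, 0.0]
force: [-0.4, -0.3, -0.1]
gripper_width: 0.0951
[0.31759632 0.2924898  0.30047547] [[-1.0, 0.001, 0.0003], [0.001, 1.0, -0.0001], [-0.0003, -0.0001, -1.0]] [-0.13266588 -0.26235726  0.00053579]
```

```bash
python3 -m crank '[[[-20,-40,0,0,0,0],[-45,-90,0,0,0,0],[-70,-140,0,0,0,0],[-95,-190,0,0,0,0],[-120,-235,0,0,0,0],[-132,-262,0,0,0,0],[-132,-262,0,0,0,0],[-132,-262,0,0,0,0]]]' -1
cat >> h.py <<'E'
def wcam(arm,name):
    s=arm.get_state();I=arm.read_camera('wrist');cv2.imwrite(f'pics/{name}.png',I)
    T=np.eye(4);T[:3,:3]=R.from_quat(s['ee_rot']).as_matrix();T[:3,3]=s['tcp_pos']
    np.save(f'pics/{name}.npy',T);return I,T
def wproj(c,T,P):
    W=T@c['tool_from_camera'];q=(np.atleast_2d(P)-W[:3,3])@W[:3,:3]
    v=np.c_[q[:,0],-q[:,1],-q[:,2]];n=np.hypot(v[:,0],v[:,1]);th=np.arctan2(n,v[:,2]);k=K(c)*th/n
    return np.c_[c['cx']+k*v[:,0],c['cy']+k*v[:,1]]
def wray(c,T,uv,z):
    W=T@c['tool_from_camera'];d=(np.atleast_2d(uv)-[c['cx'],c['cy']])/K(c);th=np.linalg.norm(d,axis=1)
    v=np.c_[d*(np.sin(th)/th)[:,None],np.cos(th)]*[1,-1,-1]
    v=v@W[:3,:3].T;return W[:3,3]+v*((z-W[2,3])/v[:,2])[:,None]
E
python3 - <<'E'
from rig import arm
from h import *
I,T=wcam(arm,'w1');print(T.round(4))
c=arm.calibration('wrist')
o=I.copy()
for h,x,y in((.045,.441,-.185),(.09,.469,-.07),(.06,.4345,.055),(.075,.4385,.204)):
    p=wproj(c,T,[[x,y,h],[x,y,0]]);print(p.round());[cv2.circle(o,tuple(int(a) for a in q),3,(0,255,0),1) for q in p]
for q in [[.6352,-.0911,.022],[.6245,-.0068,.022],[.6138,.0775,.022],[.603,.1618,.022]]:
    p=wproj(c,T,q)[0];print(p.round());cv2.circle(o,tuple(int(a) for a in p),3,(0,255,255),1)
cv2.imwrite('pics/w1o.png',o)
E
```

```text
t: 2.15
tcp_pos: [0.4486, 0.0327, 0.3004]
ee_rot: [0.0, 1.0, 0.0, -0.0]
force: [0.6, -1.2, 0.4]
gripper_width: 0.0948
[[-1.000e+00  8.000e-04 -5.000e-04  4.486e-01]
 [ 8.000e-04  1.000e+00  5.000e-04  3.270e-02]
 [ 5.000e-04  5.000e-04 -1.000e+00  3.004e-01]
 [ 0.000e+00  0.000e+00  0.000e+00  1.000e+00]]
[[118. 158.]
 [129. 153.]]
[[181. 182.]
 [195. 168.]]
[[273. 153.]
 [271. 146.]]
[[376. 159.]
 [360. 151.]]
[187. 262.]
[234. 258.]
[283. 253.]
[331. 246.]
```

View pics/w1o.png

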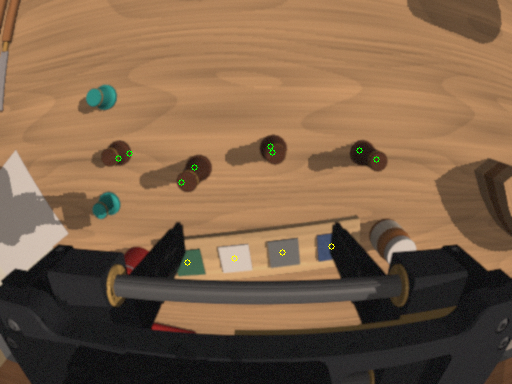

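Wrist view: feet tops at about a(112,157), b(187,180), c(272,151), d(376,159); pads white (235,258), grey (283,252); predictions match within a few pixels. I refine with wrist segmentation.

```bash
cat > wf.py <<'E'
from h import *
def wmask(I):
    B=cv2.GaussianBlur(I,(3,3),0).astype(float)
    return ((B[:,:,1]/B[:,:,2]<.66)&(B[:,:,2]<120)).astype(np.uint8)
def comp(m,seed,w):
    k=np.zeros(m.shape,np.uint8);x,y=seed;k[max(0,y-w):y+w,x-w:x+w]=1
    n,l,st,ce=cv2.connectedComponentsWithStats(m.astype(np.uint8)*k,connectivity=4)
    i=1+np.argmax(st[1:,4]);return st[i],ce[i],l==i
def fitfoot(c,T,m,h,x0):
    pts=np.argwhere(m)[:,::-1].astype(np.float32)
    th=np.linspace(0,np.pi,12,endpoint=False);N=np.c_[np.cos(th),np.sin(th)];N=np.r_[N,-N]
    obs=(pts@N.T).max(0)+.3
    r=least_squares(lambda p:(wproj(c,T,foot(p[0],p[1],h))@N.T).max(0)-obs,x0,loss='soft_l1')
    return r.x,np.abs(r.fun).mean()
E
python3 - <<'E'
from rig import arm
from wf import *
I=cv2.imread('pics/w1.png');T=np.load('pics/w1.npy');c=arm.calibration('wrist');m=wmask(I);o=I.copy()
for k,s,h,x0 in(('a',(116,156),.045,(.441,-.19)),('b',(193,175),.09,(.469,-.07)),('c',(272,150),.06,(.4345,.055)),('d',(369,156),.075,(.4385,.204))):
    st,ce,mm=comp(m,s,24);x,e=fitfoot(c,T,mm,h,x0);print(k,st,x.round(4),e.round(2))
    o[mm]=(0,255,0)
    for q in wproj(c,T,foot(*x,h)): cv2.circle(o,tuple(int(v+.5) for v in q),0,(255,255,0),-1)
hs=cv2.cvtColor(I,cv2.COLOR_BGR2HSV).astype(int)
for n,s in(('white',(235,258)),('grey',(283,252))):
    st,ce,mm=comp(hs[:,:,1]<75,s,22);o[mm]=(0,0,255);print(n,st,ce,wray(c,T,ce,.022)[0].round(4))
cv2.imwrite('pics/w1s.png',cv2.resize(o[110:290,80:400],(800,450),interpolation=0))
E
```

```text
a [113 142  17  22 235] [ 0.4378 -0.1995] 4.6
b [187 156  24  24 361] [ 0.4526 -0.0491] 5.87
c [262 136  24  27 433] [0.4359 0.0585] 1.82
d [369 152  18  18 231] [0.4425 0.211 ] 8.7
white [218 244  34  29 816] [234.87132353 257.91421569] [ 0.624  -0.0056  0.022 ]
grey [267 238  33  30 782] [283.45652174 252.49104859] [0.6133 0.0785 0.022 ]
```

View pics/w1s.png

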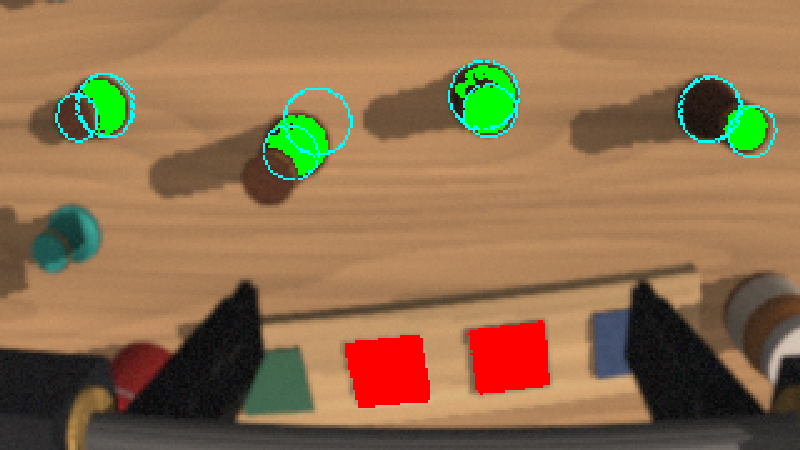

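Run:
```python
from rig import arm
from wf import *
T=np.load('pics/w1.npy');c=arm.calibration('wrist')
for k,uv,h in(('a',(110.8,157.2),.045),('b',(187.6,181.2),.09),('b base',(200,167.2),0.003),('c',(275.6,152.4),.06),('d',(380,162),.075)):print(k,wray(c,T,uv,h)[0].round(4))
```

```text
a [ 0.439  -0.1986  0.045 ]
b [ 0.4673 -0.0612  0.09  ]
b base [ 0.4674 -0.0602  0.003 ]
c [0.4338 0.059  0.06  ]
d [0.4421 0.2103 0.075 ]
```

```bash
python3 -m crank '[[[14,26,30,0,0,0],[14,26,80,0,0,0],[14,26,130,0,0,0],[14,26,180,0,0,0],[14,26,220,0,0,0],[14,26,245,0,0,0],[14,26,260,0,0,0],[14,26,267,0,0,0]]]' -1; python3 -m crank '[[[0,0,0,0,0,0],[0,0,0,0,0,0],[0,0,0,0,0,0],[0,0,0,0,0,0],[0,0,0,0,0,0],[0,0,0,0,0,0]]]' 1 15
python3 - <<'E'
from rig import arm
from h import *
I,T=wcam(arm,'w2')
E
```

```text
t: 3.2
tcp_pos: [0.4348, 0.0588, 0.0334]
ee_rot: [-0.0, 1.0, 0.0, -0.0]
force: [0.1, 0.2, 0.1]
gripper_width: 0.0947
t: 3.95
tcp_pos: [0.435, 0.0581, 0.0337]
ee_rot: [0.001, 1.0, 0.0, 0.0]
force: [-0.7, -0.8, -0.8]
gripper_width: 0.0402
```

View pics/w2.png

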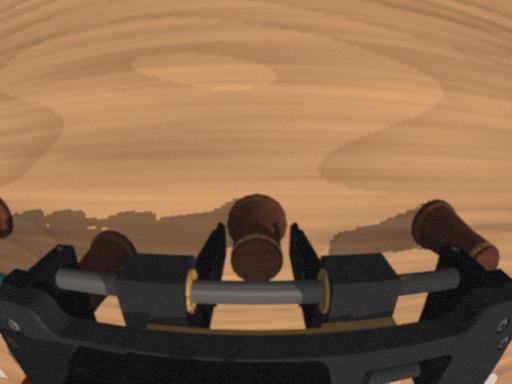

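Top of foot_60 at (257,259), centred between fingers, not yet gripped.

```bash
python3 -m crank '[[[0,0,0,0,0,0],[0,0,0,0,0,0],[0,0,0,0,0,0],[0,0,0,0,0,0]]]' 1 15
python3 - <<'E'
from rig import arm
from h import *
c=arm.calibration('wrist');T=np.load('pics/w2.npy');print(wray(c,T,[(257,259)],.06))
E
```

```text
t: 4.5
tcp_pos: [0.4349, 0.0581, 0.0336]
ee_rot: [0.0, 1.0, -0.0, -0.0]
force: [-0.4, 0.0, -0.5]
gripper_width: 0.0295
[[0.43445896 0.05816858 0.06      ]]
```

```bash
python3 -m crank '[[[0,0,-15,0,0,0],[0,0,-45,0,0,0],[-15,-5,-70,0,0,0],[-50,-17,-80,0,0,0],[-95,-32,-80,0,0,0],[-140,-48,-80,0,0,0],[-175,-60,-80,0,0,0],[-189,-64,-80,0,0,0]]]'
python3 -m crank '[[[0,0,0,0,0,0],[0,0,20,0,0,0],[0,0,40,0,0,0],[0,0,50,0,0,0],[0,0,53,0,0,0],[0,0,53,0,0,0]]]'
```

```text
t: 5.5
tcp_pos: [0.6256, -0.0067, 0.1146]
ee_rot: [0.001, 1.0, -0.0, 0.0]
force: [0.1, -0.1, -1.1]
gripper_width: 0.0298
t: 6.25
tcp_pos: [0.6239, -0.006, 0.0606]
ee_rot: [0.0, 1.0, 0.0, -0.0]
force: [-0.8, -0.4, -0.6]
gripper_width: 0.0297
```

```bash
python3 -m crank '[[[0,0,2,0,0,0],[0,0,4,0,0,0],[0,0,4.5,0,0,0],[0,0,5,0,0,0],[0,0,5,0,0,0]]]'
python3 - <<'E'
from rig import arm
from h import *
wcam(arm,'w3');cv2.imwrite('pics/s3.png',arm.read_camera('side'))
w=cv2.imread('pics/w3.png');s=cv2.imread('pics/s3.png')
cv2.imwrite('pics/v3.png',np.hstack([cv2.resize(w[180:340,150:360],(420,320)),cv2.resize(s[150:260,240:350],(320,320))]))
E
```

```text
t: 6.88
tcp_pos: [0.624, -0.006, 0.0557]
ee_rot: [0.0, 1.0, -0.0, 0.0]
force: [0.2, -1.4, -0.2]
gripper_width: 0.0297
```

View pics/v3.png

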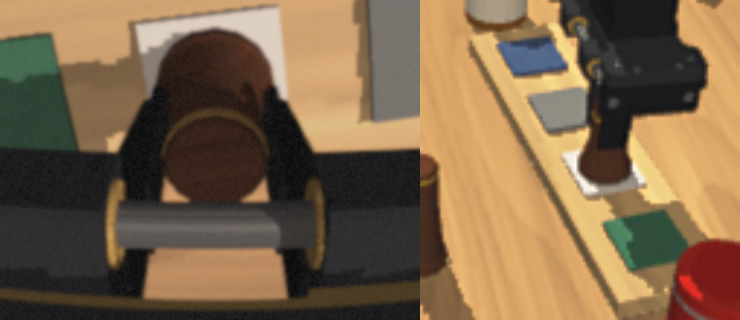

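Foot_60 is centred on the white pad, about touching (measured gap ~0). Release.

```bash
python3 -m crank '[[[0,0,0.5,0,0,0],[0,0,0.5,0,0,0],[0,0,0.5,0,0,0]]]'; python3 -m crank '[[[0,0,0,0,0,0],[0,0,0,0,0,0],[0,0,0,0,0,0],[0,0,0,0,0,0],[0,0,-10,0,0,0],[0,0,-35,0,0,0],[0,0,-65,0,0,0],[0,0,-75,0,0,0]]]' 0
```

```text
t: 7.35
tcp_pos: [0.6241, -0.0061, 0.0556]
ee_rot: [0.0, 1.0, -0.0, 0.0]
force: [-1.1, 0.0, 2.0]
gripper_width: 0.0293
t: 8.35
tcp_pos: [0.6256, -0.0062, 0.1334]
ee_rot: [0.0, 1.0, -0.0, 0.002]
force: [-0.1, 0.3, 0.2]
gripper_width: 0.0475
```

```bash
python3 -m crank '[[[15,20,0,0,0,0],[45,55,0,0,0,0],[75,92,0,0,0,0],[110,130,0,0,0,0],[142,168,0,0,0,0],[168,200,0,0,0,0],[182,216.5,0,0,0,0],[182,216.5,0,0,0,0]]]' -1
python3 - <<'E'
from rig import arm
from wf import *
I,T=wcam(arm,'w4');print(T[:3,3]);c=arm.calibration('wrist')
cv2.imwrite('pics/v4.png',I)
p=wproj(c,T,foot(.4423,.2105,.075));o=I.copy()
for q in p: cv2.circle(o,tuple(int(v+.5) for v in q),0,(255,255,0),-1)
cv2.imwrite('pics/v4.png',o[150:340,150:360])
E
```

```text
t: 9.35
tcp_pos: [0.4396, 0.2116, 0.1286]
ee_rot: [-0.001, 1.0, -0.0, -0.001]
force: [0.1, -0.0, 0.4]
gripper_width: 0.0951
[0.43956122 0.21162425 0.12858813]
```

View pics/v4.png

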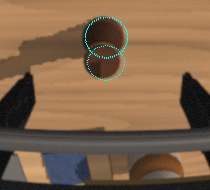

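Outline matches foot_75 within ~1 px.

```bash
python3 -m crank '[[[0,0,10,0,0,0],[0,0,30,0,0,0],[0,0,50,0,0,0],[0,0,68,0,0,0],[0,0,78,0,0,0],[0,0,82,0,0,0],[0,0,82,0,0,0]]]' -1; python3 -m crank '[[[0,0,0,0,0,0],[0,0,0,0,0,0],[0,0,0,0,0,0],[0,0,0,0,0,0],[0,0,0,0,0,0],[0,0,0,0,0,0],[0,0,0,0,0,0],[0,0,0,0,0,0]]]' 1 15
python3 -m crank '[[[0,0,0,0,0,0],[0,0,0,0,0,0]]]'
cat > top.py <<'E'
import sys
from rig import arm
from wf import *
# held foot: fit hull of mask to outline with known bottom height
name,h,z0=sys.argv[1],float(sys.argv[2]),float(sys.argv[3])
I,T=wcam(arm,name);c=arm.calibration('wrist');print(T[:3,3])
o=I.copy()
P=foot(T[0,3],T[1,3],h)+[0,0,z0]
for q in wproj(c,T,P): cv2.circle(o,tuple(int(v+.5) for v in q),0,(255,255,0),-1)
cv2.imwrite(f'pics/{name}v.png',cv2.resize(o[150:340,150:360],None,fx=2,fy=2,interpolation=0))
E
python3 top.py w5 .075 0
```

```text
t: 10.28
tcp_pos: [0.4424, 0.2107, 0.0483]
ee_rot: [0.001, 1.0, 0.0, 0.0]
force: [0.5, 0.9, 0.5]
gripper_width: 0.0954
t: 11.28
tcp_pos: [0.442, 0.2106, 0.048]
ee_rot: [0.001, 1.0, -0.0, -0.0]
force: [0.6, -0.2, -0.3]
gripper_width: 0.0298
t: 11.52
tcp_pos: [0.442, 0.2106, 0.0481]
ee_rot: [0.0, 1.0, -0.0, -0.0]
force: [-0.1, -0.7, -1.4]
gripper_width: 0.0296
[0.44202859 0.21062115 0.04807797]
```

View pics/w5v.png

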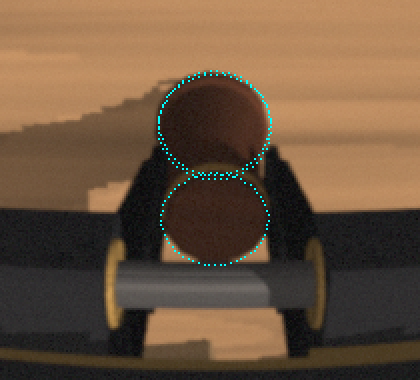

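```bash
python3 -m crank '[[[0,0,-15,0,0,0],[0,0,-50,0,0,0],[-20,-15,-82,0,0,0],[-55,-42,-92,0,0,0],[-95,-73,-92,0,0,0],[-135,-104,-92,0,0,0],[-162,-125,-92,0,0,0],[-171.5,-132.5,-92,0,0,0]]]'
python3 -m crank '[[[0,0,0,0,0,0],[0,0,20,0,0,0],[0,0,45,0,0,0],[0,0,62,0,0,0],[0,0,68,0,0,0],[0,0,69,0,0,0],[0,0,69.5,0,0,0],[0,0,70,0,0,0]]]'
python3 -m crank '[[[0,0,0,0,0,0],[0,0,0.3,0,0,0],[0,0,0.3,0,0,0]]]'
```

```text
t: 12.58
tcp_pos: [0.6149, 0.0768, 0.1412]
ee_rot: [0.001, 1.0, 0.0, 0.001]
force: [-1.2, 0.3, -0.7]
gripper_width: 0.0298
t: 13.58
tcp_pos: [0.6141, 0.078, 0.071]
ee_rot: [0.0, 1.0, 0.0, 0.001]
force: [-0.5, 0.7, -1.1]
gripper_width: 0.0301
t: 13.95
tcp_pos: [0.6135, 0.078, 0.0699]
ee_rot: [0.001, 1.0, 0.0, 0.0]
force: [-0.6, -0.3, -1.4]
gripper_width: 0.0298
```

```bash
python3 -m crank '[[[0,0,0.4,0,0,0],[0,0,0.4,0,0,0],[0,0,0.4,0,0,0]]]'; python3 top.py w6 .075 .022
```

```text
t: 14.32
tcp_pos: [0.6137, 0.078, 0.0698]
ee_rot: [0.0, 1.0, -0.0, 0.0]
force: [-0.5, 0.1, 1.7]
gripper_width: 0.0301
[0.61369518 0.07798027 0.06977508]
```

View pics/w6v.png

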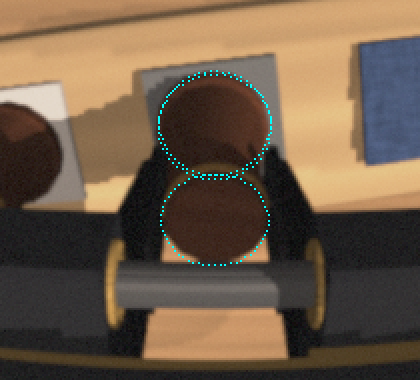

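Contact (1.7 N), foot_75 centred on grey. Release and go to foot_90.

```bash
python3 -m crank '[[[0,0,0,0,0,0],[0,0,0,0,0,0],[0,0,0,0,0,0],[0,0,0,0,0,0],[0,0,-10,0,0,0],[0,0,-35,0,0,0],[0,0,-65,0,0,0],[0,0,-80,0,0,0]]]' 0
python3 -m crank '[[[15,-15,0,0,0,0],[40,-38,0,0,0,0],[70,-67,0,0,0,0],[100,-96,0,0,0,0],[125,-120,0,0,0,0],[140,-133,0,0,0,0],[146.5,-139,0,0,0,0],[146.5,-139,0,0,0,0]]]' -1
python3 -m crank '[[[0,0,0,0,0,0],[0,0,0,0,0,0]]]'
python3 - <<'E'
from rig import arm
from wf import *
I,T=wcam(arm,'w7');print(T[:3,3]);c=arm.calibration('wrist')
st,ce,mm=comp(wmask(I),(256,215),60);o=I.copy()
x,e=fitfoot(c,T,mm,.09,(.467,-.061));print(st,x,e)
for q in wproj(c,T,foot(.467,-.061,.09)): cv2.circle(o,tuple(int(v+.5) for v in q),0,(255,255,0),-1)
cv2.imwrite('pics/w7v.png',cv2.resize(o[130:320,150:360],None,fx=2,fy=2,interpolation=0))
E
```

```text
t: 15.38
tcp_pos: [0.6147, 0.0781, 0.1524]
ee_rot: [0.0, 1.0, 0.0, 0.002]
force: [1.0, -0.3, -0.0]
gripper_width: 0.0478
t: 16.38
tcp_pos: [0.4671, -0.0609, 0.1496]
ee_rot: [0.001, 1.0, 0.0, 0.0]
force: [-0.1, 0.2, -0.0]
gripper_width: 0.095
t: 16.62
tcp_pos: [0.4673, -0.0604, 0.1495]
ee_rot: [0.0, 1.0, 0.0, -0.0]
force: [-0.1, 0.0, -0.0]
gripper_width: 0.095
[ 0.46730446 -0.06042718  0.14945043]
[238 192  33  31 805] [ 0.46750462 -0.06290633] 11.23576367368045
```

View pics/w7v.png

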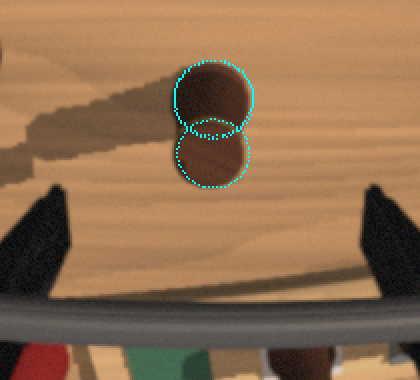

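Outline matches foot_90 (about 1 mm left). Descend and grip.

```bash
python3 -m crank '[[[0,-1,10,0,0,0],[0,-1,30,0,0,0],[0,-1,52,0,0,0],[0,-1,72,0,0,0],[0,-1,82,0,0,0],[0,-1,86.5,0,0,0],[0,-1,86.5,0,0,0]]]' -1; python3 -m crank '[[[0,0,0,0,0,0],[0,0,0,0,0,0],[0,0,0,0,0,0],[0,0,0,0,0,0],[0,0,0,0,0,0],[0,0,0,0,0,0],[0,0,0,0,0,0],[0,0,0,0,0,0]]]' 1 15
python3 -m crank '[[[0,0,0,0,0,0],[0,0,0,0,0,0]]]'
```

```text
t: 17.55
tcp_pos: [0.467, -0.0619, 0.0631]
ee_rot: [0.0, 1.0, -0.0, 0.0]
force: [0.2, -0.2, -0.2]
gripper_width: 0.0949
t: 18.55
tcp_pos: [0.4668, -0.0619, 0.0629]
ee_rot: [0.0, 1.0, -0.0, -0.0]
force: [0.0, -0.2, 0.0]
gripper_width: 0.0293
t: 18.8
tcp_pos: [0.4668, -0.0619, 0.0629]
ee_rot: [0.0, 1.0, 0.0, -0.0]
force: [0.5, 0.6, -1.0]
gripper_width: 0.0296
```

```bash
python3 -m crank '[[[0,0,-15,0,0,0],[0,0,-50,0,0,0],[0,15,-88,0,0,0],[0,50,-115,0,0,0],[0,95,-115,0,0,0],[-15,145,-115,0,0,0],[-45,190,-115,0,0,0],[-80,215,-115,0,0,0]]]'
python3 -m crank '[[[-35,8,0,0,0,0],[-50,9.5,0,0,0,0],[-56,9.5,0,0,0,0],[-56,9.5,15,0,0,0],[-56,9.5,40,0,0,0],[-56,9.5,65,0,0,0],[-56,9.5,82,0,0,0],[-56,9.5,90,0,0,0]]]'
python3 -m crank '[[[0,0,1,0,0,0],[0,0,2,0,0,0],[0,0,2.7,0,0,0],[0,0,2.7,0,0,0]]]'
```

```text
t: 19.8
tcp_pos: [0.5477, 0.1554, 0.1794]
ee_rot: [-0.001, 1.0, 0.0, 0.001]
force: [-1.3, -0.2, -1.7]
gripper_width: 0.0295
t: 20.8
tcp_pos: [0.6018, 0.1621, 0.0863]
ee_rot: [0.001, 1.0, -0.0, -0.001]
force: [-0.0, 0.6, 0.5]
gripper_width: 0.0294
t: 21.3
tcp_pos: [0.6034, 0.1626, 0.0858]
ee_rot: [0.0, 1.0, 0.0, 0.0]
force: [-0.1, -0.9, -1.1]
gripper_width: 0.0296
```

```bash
python3 -m crank '[[[0,0,0.4,0,0,0],[0,0,0.8,0,0,0],[0,0,0.8,0,0,0]]]'; python3 -m crank '[[[0,0,0.2,0,0,0],[0,0,0.2,0,0,0]]]';python3 top.py w8 .09 .022
```

```text
t: 21.68
tcp_pos: [0.6033, 0.1625, 0.0849]
ee_rot: [0.0, 1.0, 0.0, 0.0]
force: [0.4, -0.4, 0.8]
gripper_width: 0.0292
t: 21.92
tcp_pos: [0.6034, 0.1625, 0.0849]
ee_rot: [0.0, 1.0, 0.0, 0.0]
force: [-0.0, -0.9, 3.4]
gripper_width: 0.0293
[0.60343998 0.16249091 0.08485135]
```

View pics/w8v.png

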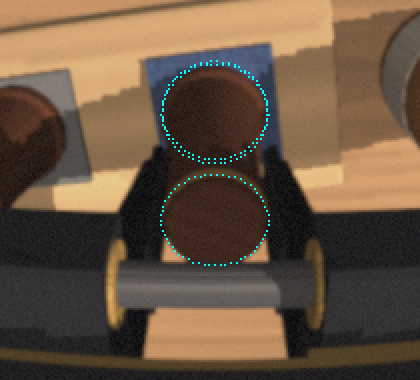

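Contact (3.4 N), foot_90 centred on blue. Release, go to foot_45 (between the turquoise decoys).

```bash
python3 -m crank '[[[0,0,0,0,0,0],[0,0,0,0,0,0],[0,0,0,0,0,0],[0,0,0,0,0,0],[0,0,-10,0,0,0],[0,0,-35,0,0,0],[0,0,-65,0,0,0],[0,0,-80,0,0,0]]]' 0
python3 -m crank '[[[10,-15,0,0,0,0],[30,-50,0,0,0,0],[54,-100,0,0,0,0],[77,-150,0,0,0,0],[100,-200,0,0,0,0],[125,-250,0,0,0,0],[145,-300,0,0,0,0],[158,-340,0,0,0,0]]]' -1
python3 -m crank '[[[6.5,-18,0,0,0,0],[6.5,-21.5,20,0,0,0],[6.5,-21.5,45,0,0,0],[6.5,-21.5,60,0,0,0],[6.5,-21.5,60,0,0,0]]]'
python3 - <<'E'
from rig import arm
from wf import *
I,T=wcam(arm,'w9');print(T[:3,3]);c=arm.calibration('wrist')
o=I.copy()
for q in wproj(c,T,foot(.4388,-.199,.045)): cv2.circle(o,tuple(int(v+.5) for v in q),0,(255,255,0),-1)
cv2.imwrite('pics/w9v.png',o[50:340,80:430])
E
```

```text
t: 22.98
tcp_pos: [0.6042, 0.1627, 0.1672]
ee_rot: [0.0, 1.0, 0.0, 0.002]
force: [-0.5, 0.2, -0.5]
gripper_width: 0.0476
t: 23.98
tcp_pos: [0.4419, -0.1788, 0.1625]
ee_rot: [0.001, 1.0, 0.0, -0.001]
force: [0.2, -0.0, -0.6]
gripper_width: 0.095
t: 24.6
tcp_pos: [0.4365, -0.1981, 0.1021]
ee_rot: [0.001, 1.0, 0.001, -0.002]
force: [-0.2, 0.5, -1.5]
gripper_width: 0.0952
[ 0.43648257 -0.198107    0.10212147]
```

View pics/w9v.png

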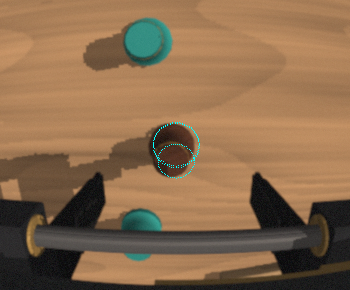

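```bash
python3 -m crank '[[[0,-1,10,0,0,0],[0,-1,30,0,0,0],[0,-1,52,0,0,0],[0,-1,72,0,0,0],[0,-1,82,0,0,0],[0,-1,86,0,0,0],[0,-1,86,0,0,0]]]' -1; python3 -m crank '[[[0,0,0,0,0,0],[0,0,0,0,0,0],[0,0,0,0,0,0],[0,0,0,0,0,0],[0,0,0,0,0,0],[0,0,0,0,0,0],[0,0,0,0,0,0],[0,0,0,0,0,0]]]' 1 15
python3 -m crank '[[[0,0,0,0,0,0],[0,0,0,0,0,0]]]'
```

```text
t: 25.52
tcp_pos: [0.4386, -0.2001, 0.0187]
ee_rot: [0.0, 1.0, -0.0, 0.0]
force: [1.4, 0.9, 0.8]
gripper_width: 0.0952
t: 26.52
tcp_pos: [0.4382, -0.1998, 0.0182]
ee_rot: [0.0, 1.0, 0.0, -0.0]
force: [1.0, -0.5, -0.1]
gripper_width: 0.0296
t: 26.78
tcp_pos: [0.4382, -0.1999, 0.0183]
ee_rot: [0.0, 1.0, -0.0, -0.0]
force: [-0.7, -0.1, 0.0]
gripper_width: 0.0296
```

```bash
python3 -m crank '[[[0,0,-15,0,0,0],[0,0,-50,0,0,0],[0,10,-85,0,0,0],[-10,35,-100,0,0,0],[-35,70,-100,0,0,0],[-75,98,-100,0,0,0],[-120,109.5,-100,0,0,0],[-165,109.5,-100,0,0,0]]]'
python3 -m crank '[[[-25,0,0,0,0,0],[-32,0,0,0,0,0],[-32,0,0,0,0,0],[-32,0,15,0,0,0],[-32,0,40,0,0,0],[-32,0,62,0,0,0],[-32,0,73,0,0,0],[-32,0,75,0,0,0]]]'
python3 -m crank '[[[0,0,1,0,0,0],[0,0,2,0,0,0],[0,0,2.6,0,0,0],[0,0,2.6,0,0,0]]]'
python3 -m crank '[[[0,0,0.4,0,0,0],[0,0,0.4,0,0,0]]]'
```

```text
t: 27.78
tcp_pos: [0.605, -0.0893, 0.1197]
ee_rot: [-0.0, 1.0, -0.0, 0.001]
force: [0.0, -0.4, -0.5]
gripper_width: 0.0296
t: 28.78
tcp_pos: [0.6345, -0.0904, 0.042]
ee_rot: [0.001, 1.0, 0.0, -0.001]
force: [0.3, 0.2, 0.9]
gripper_width: 0.0292
t: 29.28
tcp_pos: [0.6355, -0.0906, 0.041]
ee_rot: [0.0, 1.0, -0.0, 0.0]
force: [-0.1, -0.3, -0.2]
gripper_width: 0.0294
t: 29.52
tcp_pos: [0.6354, -0.0905, 0.0403]
ee_rot: [0.0, 1.0, -0.0, 0.0]
force: [0.5, -0.2, -0.5]
gripper_width: 0.0297
```

```bash
python3 -m crank '[[[0,0,0.4,0,0,0],[0,0,0.4,0,0,0]]]'; python3 top.py w10 .045 .022
```

```text
t: 29.78
tcp_pos: [0.6354, -0.0905, 0.0403]
ee_rot: [0.0, 1.0, -0.0, -0.0]
force: [-1.3, -0.1, 3.5]
gripper_width: 0.0295
[ 0.63536687 -0.09052402  0.04026075]
```

View pics/w10v.png

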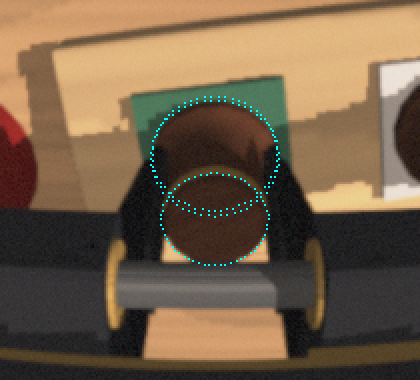

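Contact (3.5 N), centred on green. Release, back off, final check.

```bash
python3 -m crank '[[[0,0,0,0,0,0],[0,0,0,0,0,0],[0,0,0,0,0,0],[0,0,0,0,0,0],[0,0,-10,0,0,0],[0,0,-35,0,0,0],[0,0,-75,0,0,0],[0,0,-110,0,0,0]]]' 0
python3 -m crank '[[[20,10,-30,0,0,0],[60,30,-70,0,0,0],[100,55,-110,0,0,0],[150,85,-150,0,0,0],[190,110,-160,0,0,0],[230,120,-160,0,0,0],[260,125,-160,0,0,0],[260,125,-160,0,0,0]]]'
python3 -m crank '[[[0,0,0,0,0,0],[0,0,0,0,0,0]]]'
python3 - <<'E'
from rig import arm
from wf import *
cs,cd,cw=[arm.calibration(n) for n in('scene','side','wrist')]
I,T=wcam(arm,'wf');S=arm.read_camera('scene');D=arm.read_camera('side')
pl={.045:(.635,-.0905),.06:(.6242,-.0062),.075:(.6135,.078),.09:(.6028,.1624)}
for h,(x,y) in pl.items():
    P=foot(x,y,h)+[0,0,.022]
    for im,pr in((I,wproj(cw,T,P)),(S,proj(cs,P)),(D,proj(cd,P))):
        for q in pr: 
            a,b=(q+.5).astype(int)
            if 0<=a<512 and 0<=b<384: im[b,a]=(255,255,0)
f=lambda im,x0,x1,y0,y1,s:cv2.resize(im[y0:y1,x0:x1],s,interpolation=0)
top=np.hstack([f(S,150,330,130,310,(400,400)),f(D,220,400,110,290,(400,400))])
cv2.imwrite('pics/final.png',np.vstack([top,f(I,96,416,200,280,(800,200))]))
E
```

```text
t: 30.82
tcp_pos: [0.6356, -0.0906, 0.1521]
ee_rot: [0.0, 1.0, -0.0, 0.001]
force: [0.4, 0.3, -0.3]
gripper_width: 0.0473
t: 31.82
tcp_pos: [0.3747, 0.035, 0.3112]
ee_rot: [0.0, 1.0, -0.0, 0.002]
force: [0.9, -0.5, 0.2]
gripper_width: 0.0476
t: 32.08
tcp_pos: [0.3761, 0.0345, 0.3098]
ee_rot: [0.001, 1.0, -0.0, -0.0]
force: [-0.8, -0.4, -0.1]
gripper_width: 0.0472
```

View pics/final.png

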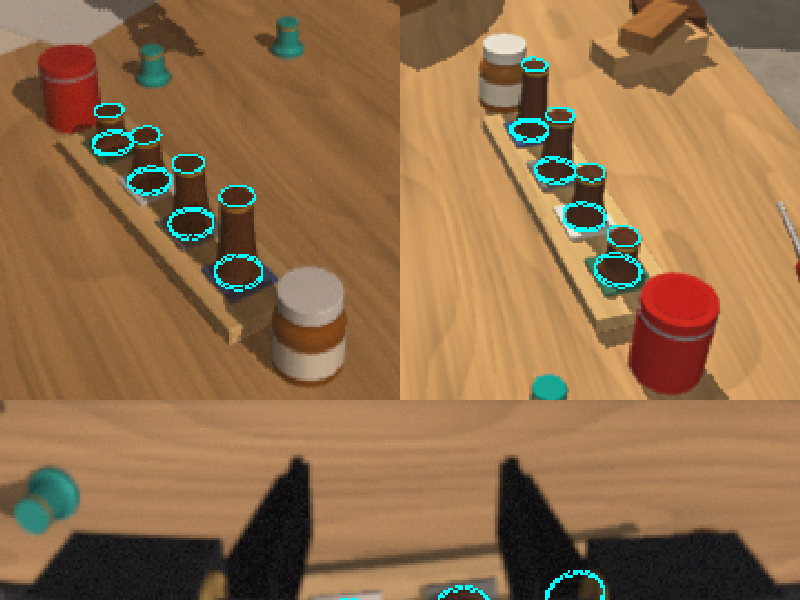

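All four feet stand upright in ascending order from tin to jar. The outlines coincide with the feet in both fixed views, and the tin, jar and decoys look undisturbed.

```bash
python3 -c "
from rig import arm
print(arm.sign_off())"
```

```text
the job is handed in; nothing more can be done
None
```

The four feet now stand upright on the pads in height order, starting at the red tin: foot_45 on green, foot_60 on white, foot_75 on grey and foot_90 on blue, next to the glue jar. I handed the job in at about 32 s.

- **Setting down:** each foot was lowered until I read about 2–3.5 N of contact, and only then released. The force at the end of every move stayed under 4 N.
- **Last check:** the outlines of the planned positions matched the feet in the scene and side pictures. I estimate they are within 2–3 mm of the pad centres. The tin, jar and turquoise look-alikes looked undisturbed, judged by eye only.
- **What disagreed or didn't work:**
  - The two fixed cameras disagreed by up to about 6 mm on pad positions along the row. I used a joint fit of the whole row, which the wrist camera confirmed to about 1 mm on the white and grey pads.
  - The automatic outline fit from the wrist pictures failed on some feet because of shadows. I located those by overlaying outlines and hand-picking their tops instead.
  - The last wrist picture did not show the whole row, so the final check rests on the two fixed cameras.

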